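Start the drive unit with its spring-return key

TASK

Start the solar car's drive unit: on the box that has the round power socket on its top, turn the key fully clockwise to start, hold it there for about half a second, then let it spring back to run and leave it. The charger box beside it, with louvres instead of a socket, has the same kind of key: do not turn that one.

Things in the scene. Friction and masses are not known exactly. Their poses are not given: they have to be found in the camera images.
- drive_key (a joint): Angle of the drive unit's key: 0 is run (against a stop, where it rests), it grows clockwise seen from above, 1.0 rad (57 degrees) is start, against the other stop. A spring always drives it back to 0, with 0.06 N m at run and 0.18 N m at start; it never stays turned by itself.
- drive_key_grip (a point): Grip point on the key's upright turning axis, 128 mm above the table, 38 mm above its box top; turns with the key. Black upright key head: 34 mm wide (its x), 10 mm thick (its y), 32 mm high, its underside 20 mm above the box top; below it a brass stem and a steel lock barrel 24 mm across, 13 mm high. At run its x is the box's x. To spring back it needs the fingers 50 mm or more apart, or lifted clear.
- drive_box: Drive unit, a fixed tan composite box 130 x 220 x 90 mm (x, y, z); origin at the centre of its underside, on the table. The key's axis is at x 0, y +45 mm; the round dark metal power socket (60 mm across its flange, 10 mm high) is at x 0, y -55 mm of its top. Box and key may stand on the left or on the right, turned up to 26 degrees.
- charger_key (a joint): Angle of the key of the charger box, a bystander: a like tan box of the same size with the same key, 0 at rest, growing clockwise, but with five black louvre slots in place of the socket. Leave it alone.

How it is judged:
By the outcome, as a careful person would: the job done as asked, in the order asked, and still so for the second after the job is handed in, with the robot touching nothing.
It also fails if it takes over 32 s, if anything falls off the work surface, if the arm or the gripper's body presses on something with over 40 N, if the wrist force passes 120 N, or if a joint passes its speed limit or range.

ROBOT

A 6-joint arm with a two-finger parallel gripper is mounted at the origin on the work surface. World frame = base frame: x ahead of the robot, y to its left, z up, the work surface at z = 0. Lengths are in m, angles in rad, forces in N, time in s.
With the tool pointing down it reaches from about 0.375 to 0.9 m from the base axis. Payload 3.1 kg.
Tool frame: the origin (TCP) lies midway between the tips of the shut fingers; the grasp point (between the pads) lies 19 mm behind it; x points along the fingers, z is the direction in which the jaws open and shut, and the axes are right-handed (so a half turn about x gives the same grasp; the last joint's range is limited). The gripper opens to 85 mm and grips with 20 to 120 N. Pads are 22 mm wide; open, the fingers measure 114 mm over their backs; the gripper's body (76 mm by 85 mm) begins 54 mm behind the grasp point. The pads swing forward as they close: fully open they stand 13 mm farther back than shut.
Start: joints at [0.984, 0.527, 1.433, -0, 1.181, -0.178], TCP at [0.248, 0.573, 0.231] pointing down, gripper open.
Joint ranges: [-3.08, 3.08], [-0.75, 2.2], [0.22, 2.44], [-1.43, 4.57], [0, 2.65], [-2.85, 2.85]. Speed limits (rad/s): [2.79, 2.79, 3.14, 3.14, 3.14, 3.14].

INTERFACE

Orientations are given as a unit quaternion [x, y, z, w].
In Python, from station import status, snapshot, camera_params, ticket gives the robot as it stands.
- The arm moves only by the tool arm_command, never from a script. Its argument "series" is a list that holds one entry, the list of rows, each a list of 4 numbers: the shift along the tool's x, y, z in mm, then the turn about the tool's x in rad. A call has 1 to 10 rows; each row shifts and turns the commanded pose from where the row before left it, along the tool's axes as they then stand; what a row does not reach is not made up. A row lasts 1/10 s, in which the tool goes at most 50 mm and 8.59 degrees, less where a joint would pass 70% of its speed; a pose out of reach is approached as far as the arm can. A call is refused whole if a number of a shift passes 50 or a number of a turn 0.15, either way. A call with a gripper value outside its range is refused whole. "jaw" is the opening in per cent of the stroke, from 0 (shut) to 100 (fully open), set as the call begins (left out, the last holds). The fingers move at their own pace and stop on an object; "force" is the grip in N (left out, the last holds). Time passes only in rows, so rows that do not move let the fingers close. It gives the time, the measured TCP pose, the force and the opening at its end, in the units of the state.
- status.sense(): the state, without advancing time (a new reading comes with each control period).
- snapshot(name): name is "scene" or "top" or "wrist"; returns the picture (480x640x3 uint8, red, green, blue); there is no depth.
- camera_params(name): a dict with "fovy" (degrees; the focal length in pixels is half the picture's height over the tangent of half this angle, whatever the lens; pixels are square), "cx", "cy" (the principal point, pixels), "k1" (the pictures are not rectified: a ray, as slopes to the right and down, at radius r is drawn at 1 + k1 r^2 times it, then the intrinsics apply), "extrinsics" (4x4, takes a point from camera to world coordinates); the wrist camera has in their place "mount" (4x4, takes a point from camera to tool coordinates, whose origin is the TCP and whose axes are the tool frame's). Camera axes: x right, y down, z forward; pixel columns grow to the right and rows downward; lengths in m; the calibration is good to about 2 mm. A picture is of the moment at which its call begins: read the wrist's pose just before it. camera_params takes no time and is no camera call.
- ticket.sign_off(): hands the job in, once; it reports no verdict.
The state is a dict: "t": time; "q": joint angles; "qd": joint speeds; "tau": joint torques, N m; "tcp_pos": TCP position; "tool_rot": TCP orientation; "force": force on the tool from outside, world axes, zero at the start; "ft_torque": the same for the moment, N m; "finger_gap": opening from 0.0 (shut) to 1.0 (fully open).
Only numpy, scipy, OpenCV 4.12 (cv2) and the standard library are available. Lean on these libraries where they do the work, as an engineer would, in place of code of your own. Each camera call takes 0.05 s, during which the arm holds its last target. There are 200 camera calls.

## Working session

There is one attempt and no reset: what is moved stays moved. The work goes in short steps, Python scripts to look and compute and a tool call to move; the robot and the scene stay as the last step left them, time stands still between calls to the robot, and variables do not carry over. Pictures are saved under pics/ and viewed, about 8 in all and at most 12, crops included, and the job is handed in when it is done.

Besides the shell and the picture viewer there is one more tool, called by a JSON object that holds its "op" and its "data". arm_command: Moves the arm, as the interface text tells. Its arguments: {"type":"object","properties":{"series":{"type":"array"},"jaw":{"type":"number"},"force":{"type":"number"}},"required":["series"]}

```bash
mkdir -p pics; python3 - <<'E'
from station import status, snapshot, camera_params
import cv2, numpy as np
s=status.sense(); print(s['t'],s['tcp_pos'],s['tool_rot'],s['finger_gap'])
for n in("top","scene"):
    im=snapshot(n); cv2.imwrite(f"pics/{n}1.png",im[:,:,::-1]); p=camera_params(n); print(n,p)
print(camera_params("wrist"))
E
```

```text
0.0 [0.24800018 0.57289663 0.23033171] [-0.38839458  0.59179973  0.38780798  0.59036234] 1.002491662932223
top {'fovy': 50.8146632454162, 'cx': 317.60251457117596, 'cy': 241.20127573779337, 'k1': -0.051843480528615905, 'extrinsics': array([[-0.0021833 , -0.99018574,  0.13974061,  0.42353032],
       [-0.999902  ,  0.00409407,  0.01338774,  0.02033289],
       [-0.01382846, -0.13969769, -0.99009764,  1.05489783],
       [ 0.        ,  0.        ,  0.        ,  1.        ]])}
scene {'fovy': 52.154415404047974, 'cx': 322.66379526745743, 'cy': 244.39713436145297, 'k1': 0.01817538885128668, 'extrinsics': array([[ 0.84686473,  0.42954982, -0.31353959,  0.84947401],
       [ 0.53180536, -0.68600027,  0.49657496, -0.43108409],
       [-0.00178456, -0.58727385, -0.80938633,  0.85680302],
       [ 0.        ,  0.        ,  0.        ,  1.        ]])}
{'fovy': 60.30996563994962, 'cx': 321.5927530993591, 'cy': 241.50390454909336, 'k1': -0.06143475698352036, 'mount': array([[-9.26346501e-04, -3.28901813e-01,  9.44363669e-01,
        -1.41779613e-01],
       [ 3.53618491e-04, -9.44364123e-01, -3.28901624e-01,
         8.37592837e-02],
       [ 9.99999508e-01,  2.92675864e-05,  9.91114164e-04,
        -4.17277426e-04],
       [ 0.00000000e+00,  0.00000000e+00,  0.00000000e+00,
         1.00000000e+00]])}
```

View pics/top1.png

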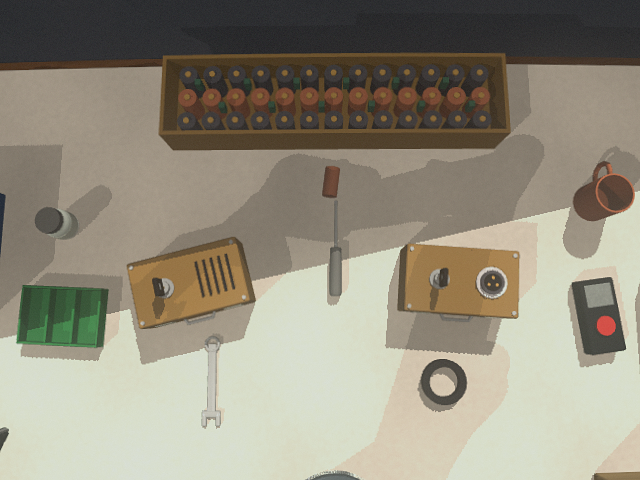

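View pics/scene1.png

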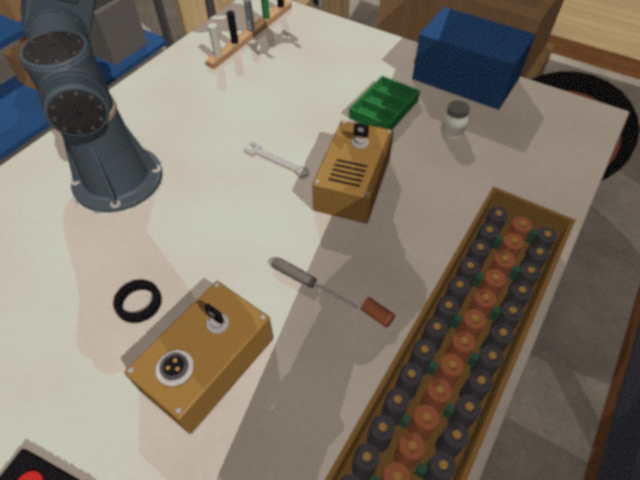

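The top view shows the drive box on the right, with its key near (441,278) and the socket near (492,283). The charger box is on the left at about (190,283). In the scene view the drive key is near (213,313) and its socket near (175,367). Next I'll measure these from enlarged crops.

```bash
cat > h.py <<'E'
import numpy as np, cv2
from station import status, snapshot, camera_params
from scipy.spatial.transform import Rotation as R
def ray(n,u,v,s=None):
    p=camera_params(n); f=240/np.tan(np.radians(p['fovy']/2))
    K=np.array([[f,0,p['cx']],[0,f,p['cy']],[0,0,1]])
    x,y=cv2.undistortPoints(np.array([[[u,v]]],float),K,np.array([p['k1'],0,0,0.]))[0,0]
    if n=='wrist':
        T=np.eye(4);T[:3,:3]=R.from_quat(s['tool_rot']).as_matrix();T[:3,3]=s['tcp_pos'];T=T@p['mount']
    else: T=p['extrinsics']
    return T[:3,3],T[:3,:3]@np.array([x,y,1])
def onz(n,u,v,z,s=None):
    o,d=ray(n,u,v,s); return o+d*(z-o[2])/d[2]
def tri(a,b):
    (o,d),(p,e)=a,b; t=np.linalg.lstsq(np.c_[d,-e],p-o,rcond=None)[0]
    A,B=o+t[0]*d,p+t[1]*e; return (A+B)/2,np.linalg.norm(A-B)
E
python3 - <<'E'
import cv2
from h import *
t=cv2.imread('pics/top1.png'); s=cv2.imread('pics/scene1.png')
a=cv2.resize(t[235:330,390:530],None,fx=5,fy=5,interpolation=cv2.INTER_CUBIC)[:,:700]
cv2.imwrite('pics/ctop.png',a)
b=cv2.resize(s[275:435,115:285],None,fx=3.5,fy=3.5,interpolation=cv2.INTER_CUBIC); cv2.imwrite('pics/csc.png',b)
E
```

```text
(no output)
```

View pics/ctop.png

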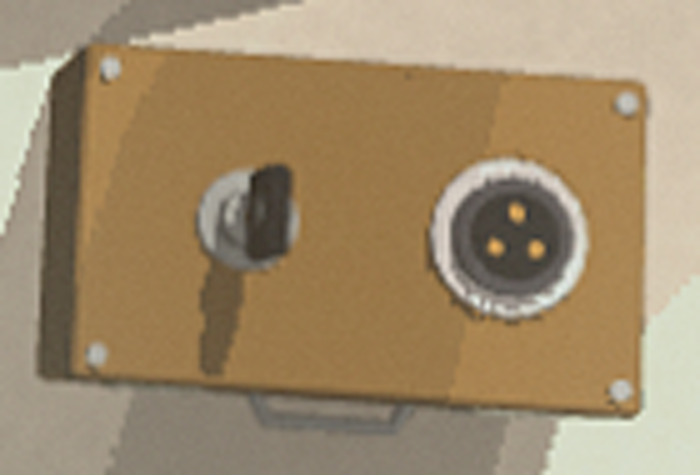

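View pics/csc.png

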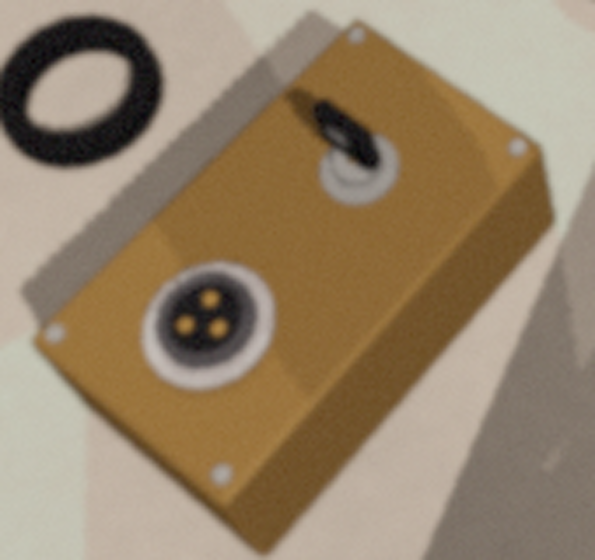

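The crops show all four top screws, at (111,68), (627,102), (621,390) and (97,354) in the top crop, plus the socket and the key head. I'll cast rays through these.

```bash
python3 - <<'E'
from h import *
np.set_printoptions(precision=4,suppress=True)
T=np.array([[111,68],[627,102],[621,390],[97,354],[509,239],[270,212]])/5+[390,235]-.4
S=np.array([[357,35],[222,474],[55,332],[517,147],[208,326],[346,133]])/3.5+[115,275]-.36
# match: top order = far-left(+x,+y), far-right, near-right, near-left
S=S[[3,1,2,0,4,5]]
zs=[.091]*4+[.1,.128]
P=[];Q=[]
for a,b,z in zip(T,S,zs):
    p=onz('top',*a,z);q=onz('scene',*b,z);P.append(p);Q.append(q)
    print(p,q,tri(ray('top',*a),ray('scene',*b)))
for P in(np.array(P),np.array(Q)):
    c=P[:4].mean(0); y=(P[0]+P[3]-P[1]-P[2])[:2]; yaw=np.arctan2(-y[0],y[1]); yd=y/np.linalg.norm(y)
    print('c',c,'yaw',yaw,'key',c[:2]+.045*yd,'sock pred',c[:2]-.055*yd)
s=status.sense(); print(R.from_quat(s['tool_rot']).as_matrix(),s['tcp_pos'],s['t'])
E
```

```text
[ 0.5452 -0.1476  0.091 ] [ 0.5465 -0.1487  0.091 ] (array([ 0.5456, -0.148 ,  0.0888]), np.float64(0.00011129991440554905))
[ 0.5312 -0.3465  0.091 ] [ 0.5316 -0.3478  0.091 ] (array([ 0.5312, -0.3474,  0.0892]), np.float64(0.0006677316651584823))
[ 0.4213 -0.3383  0.091 ] [ 0.4216 -0.3395  0.091 ] (array([ 0.4211, -0.3391,  0.0896]), np.float64(0.0006911148508398334))
[ 0.4361 -0.1394  0.091 ] [ 0.4374 -0.1403  0.091 ] (array([ 0.4362, -0.1396,  0.089 ]), np.float64(0.00022938093415217944))
[ 0.4783 -0.2952  0.1   ] [ 0.4841 -0.3015  0.1   ] (array([ 0.4787, -0.2993,  0.0884]), np.float64(0.0006749046300231942))
[ 0.4871 -0.1982  0.128 ] [ 0.4877 -0.1995  0.128 ] (array([ 0.487 , -0.1988,  0.1262]), np.float64(0.0005388837280357764))
c [ 0.4835 -0.2429  0.091 ] yaw -0.07240917775564773 key [ 0.4867 -0.1981] sock pred [ 0.4795 -0.2978]
c [ 0.4843 -0.2441  0.091 ] yaw -0.07663512003311197 key [ 0.4877 -0.1992] sock pred [ 0.4801 -0.2989]
[[-0.0011 -0.9176  0.3975]
 [-0.0016  0.3975  0.9176]
 [-1.      0.0004 -0.0019]] [0.248  0.573  0.2304] 0.1
```

Both views agree. The key is at about (0.487, -0.199) with a box yaw of -0.074, and the box and socket sizes check out. The reach is 0.53 m. Moving to hover above it.

{"op": "arm_command", "data": {"series": [[[0,-26,-31,0],[0,-26,-31,0],[0,-26,-31,0],[0,-26,-31,0],[0,-26,-31,0],[0,-26,-31,0],[0,-26,-31,0],[0,-26,-31,0],[0,-26,-31,0],[0,-26,-31,0]]], "jaw": 100}}

```text
t: 1.1
tcp_pos: [0.3637, 0.1841, 0.2312]
tool_rot: [-0.388, 0.591, 0.388, 0.591]
force: [1.2, 0.7, 0.1]
finger_gap: 1.002
```

{"op": "arm_command", "data": {"series": [[[0,-26,-31,0],[0,-26,-31,0],[0,-26,-31,0],[0,-26,-31,0],[0,-26,-31,0],[0,-26,-31,0],[0,-26,-31,0],[0,0,0,-0.112],[0,0,0,-0.112],[0,0,0,-0.112]]]}}

```text
t: 2.1
tcp_pos: [0.4442, -0.0862, 0.2309]
tool_rot: [-0.482, 0.517, 0.483, 0.517]
force: [0.2, -0.2, 0.3]
finger_gap: 0.999
```

```bash
cat > go.py <<'E'
from h import *
np.set_printoptions(precision=4,suppress=True)
s=status.sense(); M=R.from_quat(s['tool_rot']).as_matrix()
k=np.array([.487,-.1987,.109]); d=M.T@(k-s['tcp_pos'])*1000
z=M[:,2]; print('t',s['t'],'tcp',s['tcp_pos'],'shift mm',d,'turn',np.arctan2(z[1],z[0])-(np.pi/2-.074),'tilt',M[:,0],'F',s['force'],s['ft_torque'],'gap',s['finger_gap'],'q',s['q'])
E
python3 go.py
```

```text
t 2.1 tcp [ 0.4442 -0.0862  0.2309] shift mm [ 121.7946  -50.6641 -109.2798] turn 0.004508813644082954 tilt [-0.001   0.0006 -1.    ] F [ 0.1989 -0.1977  0.3345] [-0.0211 -0.0096 -0.0241] gap 0.9993174878149651 q [-0.4397  0.2974  1.8484  0.0001  0.997  -1.941 ]
```

{"op": "arm_command", "data": {"series": [[[0,-17,-36,0],[0,-17,-37,0],[0,-17,-36,0],[0,0,0,0],[0,0,0,0]]]}}

```text
t: 2.6
tcp_pos: [0.487, -0.1985, 0.2306]
tool_rot: [-0.48, 0.518, 0.482, 0.518]
force: [-1.2, -0.3, -0.7]
finger_gap: 0.999
```

```bash
python3 go.py; python3 - <<'E'
from h import *
s=status.sense(); im=snapshot('wrist'); cv2.imwrite('pics/w1.png',im[:,:,::-1])
import pickle; pickle.dump({k:np.array(s[k]) for k in('tcp_pos','tool_rot')},open('w1.pkl','wb'))
E
```

```text
t 2.6 tcp [ 0.487  -0.1985  0.2306] shift mm [121.6337  -0.2053  -0.3055] turn -0.00045313667004132085 tilt [-0.0014  0.0013 -1.    ] F [-1.1765 -0.3046 -0.7103] [ 0.0243  0.0287 -0.0474] gap 0.9993400671285579 q [-0.5999  0.3962  1.6793  0.0003  1.0679 -2.0964]
```

View pics/w1.png

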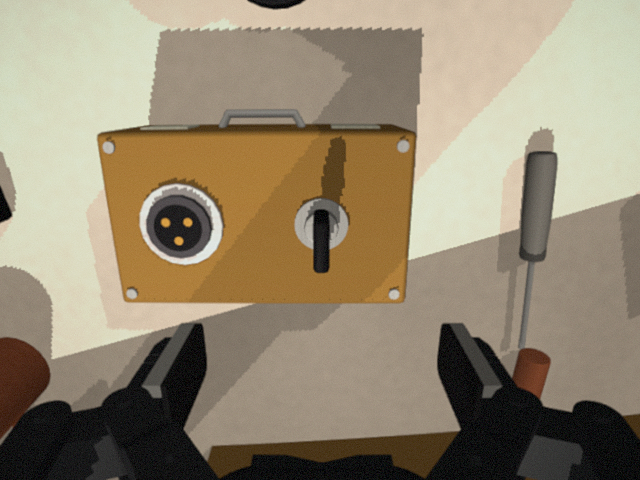

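In the wrist view the key head is at column 321 and the principal point at 321.6, so it is centred between the fingers and parallel to the pads. Going down and gripping.

{"op": "arm_command", "data": {"series": [[[35,0,0,0],[35,0,0,0],[30,0,0,0],[15,0,0,0],[6.5,0,0,0],[0,0,0,0],[0,0,0,0]]]}}

```text
t: 3.35
tcp_pos: [0.4878, -0.1979, 0.1106]
tool_rot: [-0.482, 0.518, 0.481, 0.518]
force: [0.3, 0.2, -0.0]
finger_gap: 0.999
```

{"op": "arm_command", "data": {"series": [[[0,0,0,0],[0,0,0,0],[0,0,0,0],[0,0,0,0],[0,0,0,0],[0,0,0,0],[0,0,0,0],[0,0,0,0]]], "jaw": 0, "force": 50}}

```text
t: 4.15
tcp_pos: [0.4875, -0.1988, 0.1101]
tool_rot: [-0.482, 0.518, 0.481, 0.518]
force: [-1.4, -2.6, 5.0]
finger_gap: 0.108
```

```bash
python3 go.py
```

```text
t 4.15 tcp [ 0.4875 -0.1988  0.1101] shift mm [1.1008 0.4803 0.1012] turn 0.0012044831515516385 tilt [ 0.0002 -0.001  -1.    ] F [-1.3654 -2.6429  5.0454] [-0.5296  0.4052 -0.0594] gap 0.10808197566699114 q [-0.5993  0.5789  1.7872 -0.001   0.7747 -2.0966]
```

Gap is about 9 mm, so the key is held, and the forces are small. Turning clockwise (+ about the downward tool x).

{"op": "arm_command", "data": {"series": [[[0,0,0,0.1],[0,0,0,0.1],[0,0,0,0.1],[0,0,0,0.1],[0,0,0,0.1],[0,0,0,0.1],[0,0,0,0.1],[0,0,0,0.1],[0,0,0,0.1],[0,0,0,0.07]]]}}

```text
t: 5.15
tcp_pos: [0.4873, -0.1993, 0.1101]
tool_rot: [-0.185, 0.683, 0.183, 0.682]
force: [-2.9, -4.4, 3.7]
finger_gap: 0.111
```

```bash
python3 go.py
```

```text
t 5.15 tcp [ 0.4873 -0.1993  0.1101] shift mm [1.0898 0.646  0.0541] turn -0.9703049385731157 tilt [-0.0003 -0.0021 -1.    ] F [-2.9396 -4.3886  3.7034] [-0.6812  0.4329  0.2505] gap 0.11072382182861355 q [-0.5996  0.579   1.7871 -0.0027  0.7746 -1.1241]
```

{"op": "arm_command", "data": {"series": [[[0,0,0,0.03],[0,0,0,0.02],[0,0,0,0.02]]]}}

```text
t: 5.45
tcp_pos: [0.4872, -0.1993, 0.1101]
tool_rot: [-0.163, 0.689, 0.161, 0.688]
force: [-2.5, -4.2, 4.5]
finger_gap: 0.109
```

```bash
python3 go.py; python3 - <<'E'
from h import *
a=cv2.resize(snapshot('wrist')[150:480,120:520],None,fx=1.5,fy=1.5); cv2.imwrite('pics/w2.png',a[:,:,::-1])
E
```

```text
t 5.45 tcp [ 0.4872 -0.1993  0.1101] shift mm [1.1038 0.6517 0.054 ] turn -1.0344128346223012 tilt [-0.0007 -0.0027 -1.    ] F [-2.4971 -4.2238  4.5416] [-0.6594  0.4337  1.1751] gap 0.10907431726133715 q [-0.5992  0.5789  1.7871 -0.0038  0.7745 -1.0589]
```

View pics/w2.png

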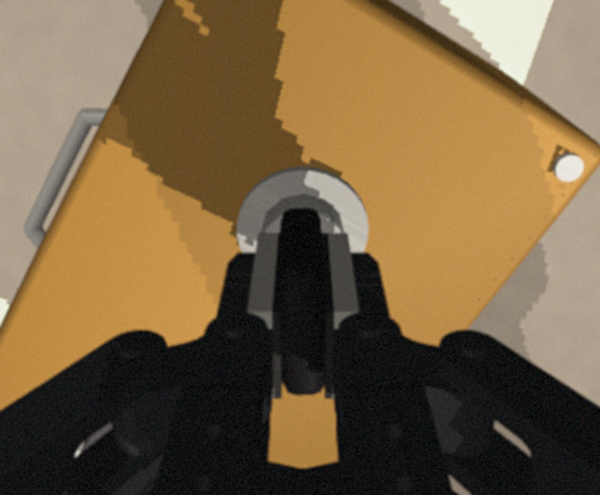

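The torque jumped from 0.25 to 1.18 N m, which means the key is against the start stop. The picture shows the key aligned between the pads. It has been there about 0.25 s, so I'll hold 0.3 s more and then open.

{"op": "arm_command", "data": {"series": [[[0,0,0,0],[0,0,0,0],[0,0,0,0]]]}}

```text
t: 5.8
tcp_pos: [0.4873, -0.1993, 0.1101]
tool_rot: [-0.164, 0.689, 0.162, 0.688]
force: [-2.4, -3.8, 4.4]
finger_gap: 0.105
```

{"op": "arm_command", "data": {"series": [[[0,0,0,0],[0,0,0,0],[0,0,0,0],[0,0,0,0],[0,0,0,0],[0,0,0,0],[0,0,0,0],[0,0,0,0]]], "jaw": 100}}

```text
t: 6.6
tcp_pos: [0.4874, -0.1981, 0.1098]
tool_rot: [-0.16, 0.689, 0.161, 0.689]
force: [0.1, -0.2, 0.2]
finger_gap: 0.998
```

{"op": "arm_command", "data": {"series": [[[-10,0,0,0],[-20,0,0,0],[-30,0,0,0],[-30,0,0,0],[-30,0,0,0],[0,0,0,0],[0,0,0,0]]]}}

```text
t: 7.3
tcp_pos: [0.4876, -0.1983, 0.2309]
tool_rot: [-0.161, 0.688, 0.16, 0.689]
force: [0.1, 0.5, 0.2]
finger_gap: 1.0
```

```bash
python3 go.py; python3 - <<'E'
from h import *
cv2.imwrite('pics/w3.png',snapshot('wrist')[:,:,::-1])
E
```

```text
t 7.3 tcp [ 0.4876 -0.1983  0.2309] shift mm [121.9275   0.1267  -0.8621] turn -1.0387882746749995 tilt [ 0.0018 -0.0012 -1.    ] F [0.0654 0.5244 0.161 ] [-0.0235  0.0112  0.0184] gap 0.9998931241666225 q [-0.5987  0.3949  1.6807  0.      1.0638 -1.0567]
```

View pics/w3.png

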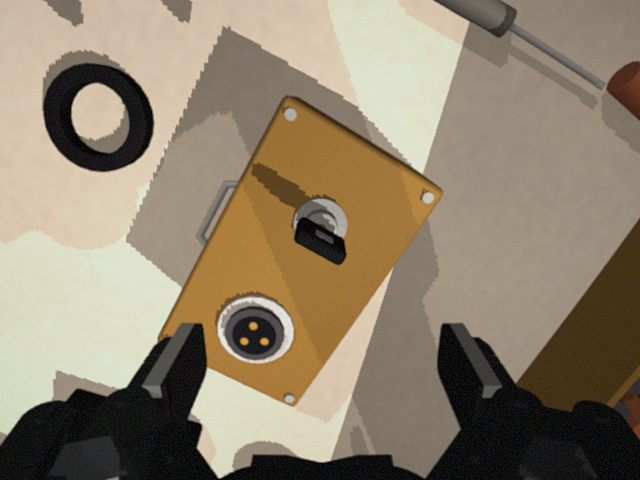

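The wrist view shows the key head at (320,241) lying along the box's short side, so it has sprung back to run. The fingers are clear of it. Handing in.

```bash
python3 -c "
from station import ticket; print(ticket.sign_off())"
```

```text
the job is handed in; nothing more can be done
None
```

I turned the drive unit's key (the right-hand box, with the socket) fully clockwise to start, held it there and let it spring back to run. The job was handed in at about 7.4 s of the 32 s allowed.

- **At the stop:** I turned the tool about 1.03 rad. Near the end the wrist torque jumped from 0.25 to 1.18 N m, so the key was against the start stop.
- **Hold:** it stayed there about 0.6 s, estimated from the command times because the key angle can't be read directly.
- **Release:** I opened the fingers fully and waited. The arm then lifted straight up about 120 mm.
- **Last checks:** the final wrist picture shows the key head back along the box's short side, at run. The force reading is about 0.5 N and nothing touches the gripper. The angle is judged by eye from that picture.
- **Charger key:** the arm never went down near the charger box.

No checks failed. The two cameras agreed on the key's position to about 1.5 mm. The socket's rough centre differed by about 8 mm between views because I assumed its height too high, and I did not use it for the move.

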